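# Shut the nut mill's lid and hold its spring paddle half-way down

## Robot

A 6-joint arm with a two-finger parallel gripper is mounted at the origin on a cart in front of the work surface, level with it; the furniture and walls round the work are solid. World frame = base frame: x ahead of the robot, y to its left, z up, the work surface at z = 0. Lengths are in mm, angles in rad, forces in N, time in s.
With the tool pointing down it reaches from about 350 to 775 mm from the base axis. Payload 7.3 kg.
Tool frame: the origin (TCP) lies at the very end of the fingers, on their centre line; the grasp point (between the pads) lies 19 mm behind it (bot.grasp_offset is the distance from the TCP to the grasp point, in mm); z points along the fingers, y is the direction in which the jaws open and shut (so a half turn about z gives the same grasp; the last joint's range is limited). The gripper opens to 92 mm and grips with 3 to 60 N. Pads are 19 mm wide; open, the fingers measure 130 mm over their backs; the gripper's body (75 mm by 190 mm) begins 47 mm behind the grasp point.
Start: joints at [-1.262, 0.342, 1.524, -0, 1.275, -0.146], TCP at [230.647, -471.642, 226.741] pointing down, gripper open.
Joint ranges: [-2.53, 2.53], [-0.77, 2.02], [0.04, 2.7], [-1, 4.14], [0.28, 2.66], [-3.11, 3.11]. Speed limits (rad/s): [2.57, 2.57, 3.14, 3.14, 3.14, 3.14].

## Interface

Orientations are given as [roll, pitch, yaw] about the fixed x, y, z axes, in that order (R = Rz(yaw) Ry(pitch) Rx(roll)).
In Python, from plant import bot gives the robot as it stands.
- The arm moves only by the tool servo_tool, never from a script. Its arguments are lists of equal length, an entry for each row: "angular": the turn, a rotation vector about the world's x, y, z in degrees, a list of three; "slide": the shift along the world's x, y, z in mm, a list of three; "grip": the opening, from -1 (shut) to 1 (fully open), so that 0 is half open. In form: {"angular": [[ax, ay, az], ...], "slide": [[dx, dy, dz], ...], "grip": [grip, ...]}. A call has 1 to 10 rows; each row is the pose to reach, as a shift and turn from the pose commanded when the call began; what a row does not reach only later rows make up. A row lasts 1/12 s, in which the tool goes at most 41.7 mm and 7.16 degrees, less where a joint would pass 70% of its speed; a pose out of reach is approached as far as the arm can. A call with a gripper value outside its range is refused whole. The fingers move at their own pace and stop on an object; the grip force is fixed at half the most. Time passes only in rows, so rows that repeat a pose let the fingers close. It gives the time, the measured TCP pose, the force and the opening at its end, in the units of the state.
- bot.get_obs(): the state, without advancing time (a new reading comes with each control period).
- bot.capture(name): name is "side" or "top"; returns a dict with "img" (384x512x3 uint8, blue, green, red), "range_z" (384x512 float32, mm along the optical axis (not along the pixel's ray), 0 where there is no reading), "fov_y" (degrees; the focal length in pixels is half the picture's height over the tangent of half this angle, whatever the lens; pixels are square), "cx", "cy" (the principal point, pixels), "R" (3x3) and "t" (3): a world point X has camera coordinates R X + t. Camera axes: x right, y down, z forward; pixel columns grow to the right and rows downward; lengths in mm; the calibration is good to about 2 mm. A picture is of the moment at which its call begins.
- bot.close_job(): hands the job in, once; it reports no verdict.
The state is a dict: "time": time; "joint_positions": joint angles; "dq": joint speeds; "tau": joint torques, N m; "tool_pos": TCP position; "tcp_rot": TCP orientation; "contact_force": force on the tool from outside, world axes, zero at the start; "moment": the same for the moment, N m; "grip_width": finger opening in mm.
Only numpy, scipy, OpenCV 4.12 (cv2) and the standard library are available. Lean on these libraries where they do the work, as an engineer would, in place of code of your own. Each camera call takes 0.05 s, during which the arm holds its last target.

## Task

Swing the lid of the nut mill shut so that its tab drops behind the hopper rim and the lid lies flat; only then press the mill's spring-loaded paddle down to half of its travel (pointer at the long middle mark), keep it there for at least three seconds without ever pushing it near the bottom, and finish while still holding it half-way down with the lid shut. Leave the other things on the worktop where they are.

Things in the scene. Friction and masses are not known exactly. Their poses are not given: they have to be found in the camera images.
- mill: electric nut mill, fixed: grey base 120 x 240 mm, on it an aluminium housing with an open steel hopper 112 x 120 mm, rim 142 mm above the worktop, and on its -y side a raised rim piece 60 mm long, top at 151 mm. Origin: on the worktop under the middle of the hopper. Its y axis points to the lid's hinge side, -y to the paddle side, x along the hinge, z up.
- lid_hinge (a point): middle of the lid's hinge axis, 64 mm from the mill's origin toward the mill's +y and 146 mm up; the axis lies along the mill's x.
- lid (a joint): angle of the lid, rad: 0 = shut, lying flat with its tab behind the rim; grows as the free edge rises; starts between 0.7 and 1.25, at most 1.4. Its stiff hinge (0.11 N m) keeps it where it is left, so it has to be pushed all the way (1 to 2 N near the free edge).
- lid_push (a point): point on the outer (when shut: upper) face of the lid, an aluminium plate 112 mm along the hinge, 6 mm thick, reaching 120 mm from the hinge axis, with a tab 50 mm wide and 13 mm deep under its free edge. The point is on the middle line, 90 mm from the hinge axis. y axis from free edge to hinge, z out of the outer face.
- paddle_part: the paddle: black arm 20 mm wide ending in a rounded press plate 44 mm (along mill x) x 40 x 9 mm, its middle 58 mm from the pivot; press there. Origin on the pivot axis (along mill x), 70 mm from the mill's origin toward the mill's -y, 84 mm up; its -y axis points to the plate. A pointer on the plate's +x side runs along the gauge fin.
- paddle_top (a point): middle of the press plate's upper face, 88 mm above the worktop and 128 mm from the mill's origin toward the mill's -y when released.
- half_mark (a point): the long middle mark on the gauge fin, an upright blade (top 88 mm above the worktop) 11 mm beside the plate on the mill's +x side; the pointer stands at this mark when the paddle is half-way. Short marks above and below: released, and bottom.
- paddle (a joint): angle of the paddle, rad: 0 = released (level, horizontal), grows as the plate is pressed down; bottom stop at 0.45 (plate 25 mm lower), half-way 0.22 (plate 13 mm lower). The spring pushes back with about 3 N at the plate at the start, 7 N half-way, 11 N at the bottom.
- salt_grinder: bystander: white grinder 55 mm across, 149 mm tall, behind the mill; origin at its foot
- pepper_grinder: bystander: grinder 55 mm across, 149 mm tall, behind the mill; origin at its foot
- egg_timer: bystander: round kitchen timer 62 mm across, 40 mm tall; origin at its foot
- tumbler: bystander: drinking glass 79 mm across, 90 mm tall, beyond the paddle; origin at its foot
- sill_mug: bystander: mug 92 mm across and 95 mm tall, its handle at its -y side, behind and to the right of the mill; origin at its foot

How it is judged (in metres and radians):
On the way, in this order (a step that is already met when the one before it is completed fails the run):
1. the lid is shut while the paddle is still released (value of joint each of lid, paddle below 0.06 rad), for 0.2 s.
2. the robot keeps the paddle about half-way down for three seconds, lid shut (value of joint lid below 0.06 rad and value of joint paddle between 0.14 and 0.3 rad and contact force between any of the fingers, the arm and paddle_part above 2.5 N), for 3 s.
At the end, for the whole second after the job is handed in: The program has finished while the robot still presses the paddle (at least 2.5 N): the paddle stays at rest between 0.14 and 0.30 rad (half-way is 0.22) and the lid is shut to within 0.06 rad, after the paddle was held so for 3 s (all of step 2 and velocity of joint paddle between -0.1 and 0.1 rad/s); the arm keeps its last pose, push and grip.
It fails at once if the paddle is pressed while the lid is still open (value of joint lid above 0.12 rad and value of joint paddle above 0.1 rad).
It fails at once if the paddle is pushed near the bottom (value of joint paddle above 0.39 rad).
It fails at once if a bystander is shifted by more than 4 cm or toppled (distance of any of salt_grinder, pepper_grinder, egg_timer, tumbler, sill_mug from where it was at the start of the episode above 0.04 m or angle between any of salt_grinder, pepper_grinder, egg_timer, tumbler, sill_mug's own z axis and vertical above 0.5 rad).
It also fails if it takes over 45 s, if anything falls off the work surface, if the arm or the gripper's body presses on something with over 40 N, if the wrist force passes 120 N, or if a joint passes its speed limit or range.

## Working session

There is one attempt and no reset: what is moved stays moved. The work goes in short steps, Python scripts to look and compute and a tool call to move; the robot and the scene stay as the last step left them, time stands still between calls to the robot, and variables do not carry over. Pictures are saved under pics/ and viewed, and the job is handed in when it is done.

Besides the shell and the picture viewer there is one more tool, called by a JSON object that holds its "name" and its "arguments", one argument or row to a line. servo_tool: Moves the arm, as the interface text tells. Its arguments: {"type":"object","properties":{"angular":{"type":"array","items":{"type":"array","items":{"type":"number"}}},"slide":{"type":"array","items":{"type":"array","items":{"type":"number"}}},"grip":{"type":"array","items":{"type":"number"}}},"required":["angular","slide","grip"]}

```bash
ls; mkdir -p pics; python3 - <<'E'
from plant import bot
import cv2, numpy as np
o=bot.get_obs(); print(o)
for n in("side","top"):
    c=bot.capture(n); cv2.imwrite(f"pics/{n}0.png",c["img"]); np.savez(f"{n}0.npz",**c)
    R=np.array(c["R"]);print(n,c["fov_y"],c["cx"],c["cy"],R.tolist(),c["t"],-R.T@c["t"])
E
```

```text
pics
{'time': 0.0, 'joint_positions': array([-1.26200199e+00,  3.42685494e-01,  1.52507471e+00,  1.05676402e-05,
        1.27536700e+00, -1.45991576e-01]), 'dq': array([-0.00054248,  0.00100061, -0.00129789, -0.00061539,  0.00194009,
       -0.00106353]), 'tau': array([-9.92685818e-04, -4.31240129e+01, -2.44218224e+01,  7.17190979e-02,
        5.59310918e-02, -1.74656311e-04]), 'tool_pos': array([ 230.5133061 , -471.2147068 ,  226.04414226]), 'tcp_rot': array([-3.14007590e+00, -2.33234041e-04,  4.54782653e-01]), 'contact_force': array([-0.46395139, -0.29956305, -0.53574381]), 'moment': array([ 0.0114204 ,  0.00906631, -0.00412926]), 'grip_width': 91.86341300315003}
side 43.7362997767902 256.9440240097792 186.45867410127815 [[-0.9785727319025173, -0.20549539506316605, -0.012924820489176597], [-0.08807217873976725, 0.47448834205381557, -0.8758447948050222], [0.1861147487677283, -0.855939516474648, -0.48241978030370064]] [556.7507049  210.14018069 892.06390136] [397.30231295 778.25338452 621.59535766]
top 53.98225395133005 254.49524952184197 193.71959783148105 [[-0.007668543180165127, -0.9999667021602634, 0.0027907017434796928], [-0.9913261637847347, 0.007236057795005673, -0.13122528896302116], [0.1312007257652754, -0.003772802448373646, -0.9913486447866617]] [-177.61798376  626.48939618 1081.73950055] [ 477.76825103 -178.0641935  1155.08791875]
```

View pics/side0.png

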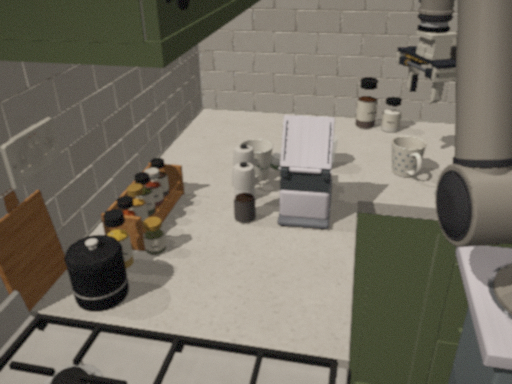

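View pics/top0.png

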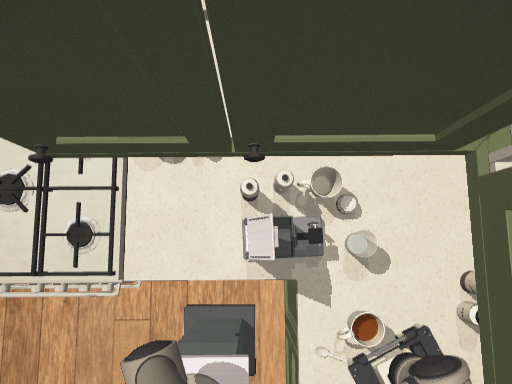

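The side view shows the mill at about (305,180) with its lid open. In the top view the lid is at about (260,238) and the paddle at about (315,232), so the mill's +y is roughly world +y. A wall cabinet overhangs the back. Next I measure from the point clouds.

```bash
cat > h.py <<'E'
import numpy as np, cv2
def cloud(c):
    z=np.array(c["range_z"],float);H,W=z.shape
    f=H/2/np.tan(np.radians(float(c["fov_y"]))/2)
    v,u=np.mgrid[:H,:W]
    P=np.stack([(u-float(c["cx"]))/f*z,(v-float(c["cy"]))/f*z,z],-1)
    X=(P-np.array(c["t"]))@np.array(c["R"])
    X[z<=0]=np.nan
    return X
def load(n): return dict(np.load(n,allow_pickle=True))
E
python3 - <<'E'
from h import *
np.set_printoptions(suppress=True,precision=0)
c=load("top0.npz");X=cloud(c)
cv2.imwrite("pics/topz.png",cv2.resize(c["img"][150:300,220:400],None,fx=4,fy=4,interpolation=cv2.INTER_CUBIC))
print("cabinet bottom row", X[150,100:450:50],X[145,250],X[100,250])
for r in range(212,264,4):
    print(r,[tuple(X[r,k].round().astype(int)) for k in range(240,330,6)])
c=load("side0.npz");
cv2.imwrite("pics/sidez.png",cv2.resize(c["img"][100:240,210:350],None,fx=4,fy=4,interpolation=cv2.INTER_CUBIC))
E
```

```text
cabinet bottom row [[ 641.   87.  516.]
 [ 640.    1.  515.]
 [ 641.  -86.  511.]
 [ 641. -173.  509.]
 [ 641. -261.  506.]
 [ 641. -350.  504.]
 [ 641. -440.  501.]] [ 638. -174.  555.] [ 641. -175.  741.]
212 [(np.int64(574), np.int64(-138), np.int64(3)), (np.int64(574), np.int64(-156), np.int64(1)), (np.int64(574), np.int64(-174), np.int64(2)), (np.int64(574), np.int64(-193), np.int64(1)), (np.int64(574), np.int64(-211), np.int64(-1)), (np.int64(573), np.int64(-229), np.int64(7)), (np.int64(573), np.int64(-248), np.int64(5)), (np.int64(573), np.int64(-266), np.int64(2)), (np.int64(573), np.int64(-285), np.int64(3)), (np.int64(573), np.int64(-303), np.int64(3)), (np.int64(573), np.int64(-322), np.int64(-1)), (np.int64(573), np.int64(-340), np.int64(-2)), (np.int64(573), np.int64(-358), np.int64(1)), (np.int64(572), np.int64(-377), np.int64(3)), (np.int64(572), np.int64(-396), np.int64(0))]
216 [(np.int64(562), np.int64(-138), np.int64(1)), (np.int64(551), np.int64(-159), np.int64(148)), (np.int64(549), np.int64(-175), np.int64(181)), (np.int64(547), np.int64(-190), np.int64(201)), 
[... 7663 characters left out ...]
))]
260 [(np.int64(429), np.int64(-137), np.int64(1)), (np.int64(429), np.int64(-155), np.int64(0)), (np.int64(429), np.int64(-173), np.int64(-2)), (np.int64(429), np.int64(-191), np.int64(1)), (np.int64(429), np.int64(-210), np.int64(2)), (np.int64(428), np.int64(-228), np.int64(1)), (np.int64(428), np.int64(-246), np.int64(0)), (np.int64(428), np.int64(-264), np.int64(6)), (np.int64(428), np.int64(-282), np.int64(2)), (np.int64(428), np.int64(-300), np.int64(-1)), (np.int64(428), np.int64(-318), np.int64(0)), (np.int64(428), np.int64(-336), np.int64(3)), (np.int64(427), np.int64(-354), np.int64(2)), (np.int64(427), np.int64(-373), np.int64(0)), (np.int64(427), np.int64(-390), np.int64(3))]
```

View pics/topz.png

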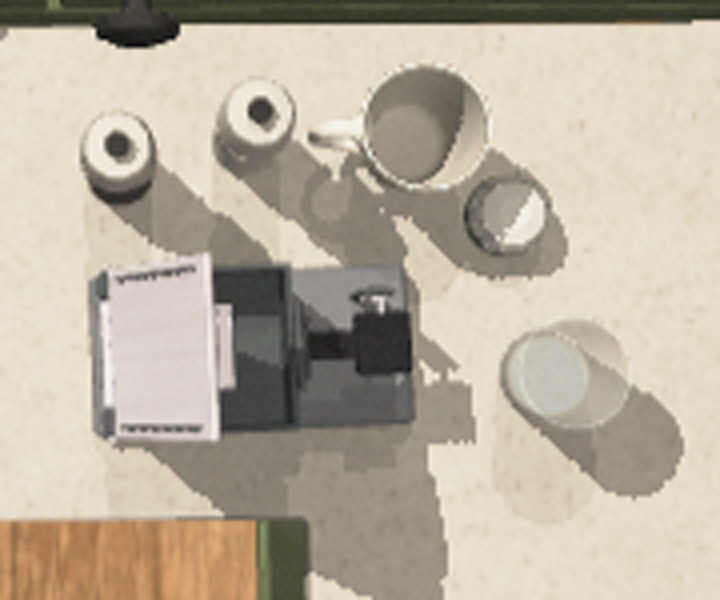

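View pics/sidez.png

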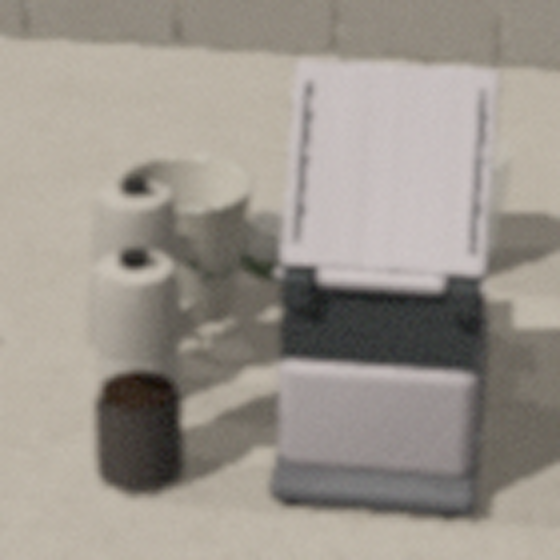

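```bash
python3 - <<'E'
from h import *
np.set_printoptions(suppress=True,precision=3)
c=load("top0.npz");X=cloud(c);im=c["img"]
P=X.reshape(-1,3)
def box(P,lo,hi): return P[np.all((P>lo)&(P<hi),1)]
for n,X2 in(("top",P),("side",cloud(load("side0.npz")).reshape(-1,3))):
    lid=box(X2,[420,-240,158],[570,-140,262])
    m=np.median(lid,0)
    for _ in range(6):
        u,s,vt=np.linalg.svd(lid-lid.mean(0),full_matrices=False);nn=vt[2]*np.sign(vt[2][2]);d=(lid-lid.mean(0))@nn;lid=lid[abs(d)<max(3,2*d.std())]
    print(n,"lid",len(lid),lid.mean(0),"n",nn,"angle",np.arctan2(-0+nn[1],nn[2]),"yaw",np.arctan2(-nn[0],nn[1]),lid.min(0),lid.max(0))
    pts=X2[(X2[:,2]>10)&(X2[:,2]<260)]
    b=box(X2,[420,-400,12],[570,-130,300]);r=cv2.minAreaRect(b[:,:2].astype(np.float32));print("all",r)
p=box(P,[470,-380,75],[525,-322,105])
print("paddle",len(p),p.mean(0),cv2.minAreaRect(p[:,:2].astype(np.float32)))
f=box(P,[526,-380,40],[545,-322,105]);print("fin",f.mean(0),f.min(0),f.max(0))
t=box(P,[430,-300,135],[570,-280,165]);print("rim",t.mean(0),t.min(0),t.max(0))
t=box(P,[430,-300,148],[570,-280,165]);print("rimpiece",t.mean(0),t.min(0),t.max(0))
E
```

```text
top lid 1117 [ 493.694 -196.027  208.146] n [-0.031  0.842  0.538] angle 1.0024136734452669 yaw 0.03645531065280979 [ 438.153 -226.848  158.022] [ 551.185 -161.569  253.572]
all ((497.61187744140625, -264.8241271972656), (119.75765228271484, 240.1536102294922), 1.5996955633163452)
side lid 2154 [ 494.79  -191.707  202.808] n [-0.028  0.843  0.537] angle 1.0035248118620241 yaw 0.03275218298519527 [ 438.656 -223.198  158.022] [ 552.15  -158.627  248.643]
all ((497.60040283203125, -256.14459228515625), (119.74980163574219, 233.70663452148438), 2.1335155963897705)
paddle 250 [ 499.899 -348.893   89.482] ((500.5120849609375, -347.7431945800781), (49.09523391723633, 45.098087310791016), 88.2321548461914)
fin [ 534.206 -348.474   81.91 ] [ 528.647 -361.513   44.044] [ 537.547 -339.138   91.692]
rim [ 492.844 -284.545  146.897] [ 441.679 -290.421  136.055] [ 553.119 -280.436  155.485]
rimpiece [ 497.411 -286.46   151.788] [ 468.068 -290.421  148.302] [ 525.893 -283.25   155.485]
```

Fit results:
- Mill yaw is about 0.03, with the origin at about (496.5,-220).
- The hinge is at about (494.5,-156,146) and the lid is at about 1.0 rad.
- The paddle top measures (500,-348,~89), against an expected height of 88.
- The rim piece top measures about 151.8, which agrees with the given 151.

I'll close the fingers, raise the arm, turn the jaws along mill x and move above the lid's outer face.

{"name": "servo_tool", "arguments": {
  "angular": [
    [0,0,0],
    [0,0,0],
    [0,0,7],
    [0,0,14],
    [0,0,21],
    [0,0,28],
    [0,0,35],
    [0,0,42],
    [0,0,49],
    [0,0,56]
  ],
  "slide": [
    [0,0,40],
    [0,0,80],
    [15,10,110],
    [40,35,110],
    [65,60,110],
    [90,85,110],
    [115,110,110],
    [140,135,110],
    [165,160,110],
    [190,185,110]
  ],
  "grip": [-1,-1,-1,-1,-1,-1,-1,-1,-1,-1]
}}

```text
time: 0.93
tool_pos: [421.5, -285.1, 336.5]
tcp_rot: [-3.141, -0.0, 1.438]
contact_force: [0.9, -0.4, 0.4]
grip_width: 29.2
```

{"name": "servo_tool", "arguments": {
  "angular": [
    [0,0,5],
    [0,0,9.5],
    [0,0,9.5],
    [0,0,9.5],
    [0,0,9.5],
    [0,0,9.5],
    [0,0,9.5],
    [0,0,9.5]
  ],
  "slide": [
    [20,30,0],
    [40,60,0],
    [58,90,0],
    [74,117,0],
    [74,117,-35],
    [74,117,-70],
    [74,117,-100],
    [74,117,-100]
  ],
  "grip": [-1,-1,-1,-1,-1,-1,-1,-1]
}}

```text
time: 1.6
tool_pos: [491.6, -167.7, 230.7]
tcp_rot: [-3.131, -0.006, 1.599]
contact_force: [-0.4, 0.5, 0.4]
grip_width: 0.5
```

```bash
python3 - <<'E'
from plant import bot
import cv2, numpy as np
a=bot.capture("side")["img"]; b=bot.capture("top")["img"]
cv2.imwrite("pics/s1.png",np.hstack([cv2.resize(a[60:240,200:380],None,fx=2.2,fy=2.2),cv2.resize(b[150:330,200:380],None,fx=2.2,fy=2.2)]))
o=bot.get_obs();print(o["tool_pos"],o["tcp_rot"],o["joint_positions"],o["grip_width"],o["time"])
E
```

```text
[ 494.45821567 -169.56920702  236.72097709] [-3.14000589e+00 -9.27632486e-04  1.59793573e+00] [-4.77081265e-01  3.31098742e-01  1.51178673e+00  4.73026183e-05
  1.30054463e+00 -5.04234075e-01] 0.4599180390340678 1.7
```

View pics/s1.png

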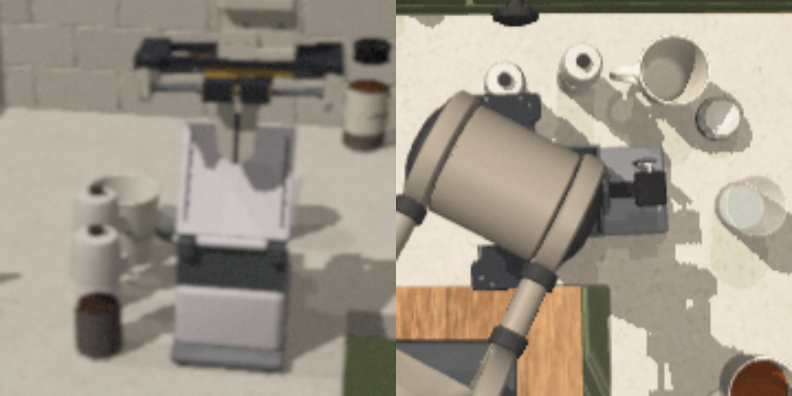

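The fingers are closed, centred on the lid, at about (235,130) in the left crop and on its outer-face side. Next I start the push arc.

{"name": "servo_tool", "arguments": {
  "angular": [
    [0,0,0],
    [0,0,0],
    [0,0,0],
    [0,0,0],
    [0,0,0],
    [0,0,0],
    [0,0,0],
    [0,0,0],
    [0,0,0],
    [0,0,0]
  ],
  "slide": [
    [0,-14,-2],
    [0,-24,-4],
    [0,-31,-7],
    [1,-36,-11],
    [1,-41,-14],
    [1,-45,-18],
    [1,-49,-22],
    [1,-53,-27],
    [1,-57,-32],
    [1,-57,-32]
  ],
  "grip": [-1,-1,-1,-1,-1,-1,-1,-1,-1,-1]
}}

```text
time: 2.53
tool_pos: [495.1, -227.0, 203.4]
tcp_rot: [-3.14, -0.001, 1.598]
contact_force: [0.4, 0.2, 0.4]
grip_width: 0.5
```

```bash
python3 - <<'E'
from plant import bot
import cv2, numpy as np
a=bot.capture("side")["img"]
cv2.imwrite("pics/s2.png",cv2.resize(a[60:240,200:380],None,fx=3,fy=3))
o=bot.get_obs();print(o["tool_pos"],o["contact_force"])
E
```

```text
[ 495.2338238  -226.67562337  203.83326595] [-0.06304281 -0.09392201 -0.14174446]
```

View pics/s2.png

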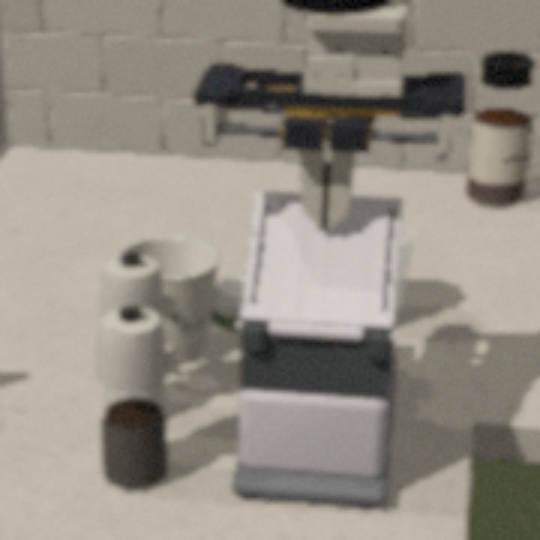

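The lid, at (325,250) in the crop, is following the fingers down. I continue the arc.

{"name": "servo_tool", "arguments": {
  "angular": [
    [0,0,0],
    [0,0,0],
    [0,0,0],
    [0,0,0],
    [0,0,0],
    [0,0,0],
    [0,0,0],
    [0,0,0],
    [0,0,0],
    [0,0,0]
  ],
  "slide": [
    [0,-4,-6],
    [0,-7,-12],
    [0,-10,-18],
    [0,-13,-24],
    [0,-15,-30],
    [0,-17,-36],
    [1,-18,-41],
    [1,-19,-46],
    [1,-19,-50],
    [1,-19,-50]
  ],
  "grip": [-1,-1,-1,-1,-1,-1,-1,-1,-1,-1]
}}

```text
time: 3.42
tool_pos: [496.3, -245.5, 153.7]
tcp_rot: [-3.14, -0.001, 1.598]
contact_force: [0.0, 0.7, -0.4]
grip_width: 0.4
```

{"name": "servo_tool", "arguments": {
  "angular": [
    [0,0,0],
    [0,0,0],
    [0,0,0],
    [0,0,0]
  ],
  "slide": [
    [0,0,-3],
    [0,0,-6],
    [0,0,-7],
    [0,0,-7]
  ],
  "grip": [-1,-1,-1,-1]
}}

```text
time: 3.75
tool_pos: [496.9, -245.8, 149.1]
tcp_rot: [3.14, 0.001, 1.598]
contact_force: [-2.1, 1.4, 8.8]
grip_width: 0.6
```

```bash
python3 - <<'E'
from plant import bot
import cv2, numpy as np
from h import *
c=bot.capture("side");a=c["img"];np.savez("side3.npz",**c)
cv2.imwrite("pics/s3.png",cv2.resize(a[60:240,200:380],None,fx=3,fy=3))
o=bot.get_obs();print(o["tool_pos"],o["contact_force"],o["time"])
E
```

```text
[ 496.90687548 -245.79664654  149.11324973] [-2.57362335  1.13802894  8.32753506] 3.8
```

View pics/s3.png

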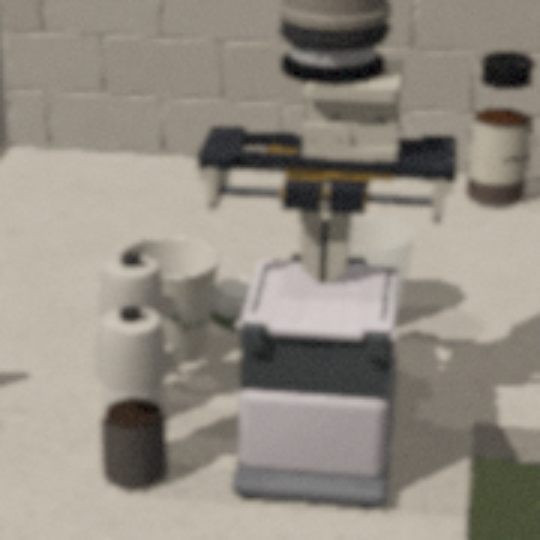

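It touches at z=149.1 with 8 N, which is the expected height of the shut lid's upper face. I lift off and check the lid's plane.

{"name": "servo_tool", "arguments": {
  "angular": [
    [0,0,0],
    [0,0,0],
    [0,0,0],
    [0,0,0]
  ],
  "slide": [
    [0,0,15],
    [0,0,45],
    [0,0,60],
    [0,0,60]
  ],
  "grip": [-1,-1,-1,-1]
}}

```text
time: 4.13
tool_pos: [498.3, -246.6, 211.5]
tcp_rot: [3.136, 0.004, 1.598]
contact_force: [0.8, -0.6, 0.4]
grip_width: 0.6
```

```bash
python3 - <<'E'
from plant import bot
from h import *
c=bot.capture("side");a=c["img"];np.savez("side4.npz",**c);c2=bot.capture("top")
cv2.imwrite("pics/s4.png",np.hstack([cv2.resize(a[60:240,200:380],None,fx=2.2,fy=2.2),cv2.resize(c2["img"][150:330,200:380],None,fx=2.2,fy=2.2)]))
P=cloud(c).reshape(-1,3)
l=P[np.all((P>[445,-265,135])&(P<[545,-165,175]),1)]
for _ in range(6):
    A=np.c_[l[:,:2]-[496,-156],np.ones(len(l))];s=np.linalg.lstsq(A,l[:,2],rcond=None)[0];d=l[:,2]-A@s;l=l[abs(d)<max(3,2*d.std())]
print(len(l),s,"lid angle",-s[1], "min y",l[:,1].min())
o=bot.get_obs();print(o["tool_pos"],o["tcp_rot"],o["contact_force"],o["time"])
E
```

```text
813 [4.30178164e-04 1.93992223e-03 1.48436836e+02] lid angle -0.0019399222313940534 min y -264.77528622521584
[ 496.73081129 -245.60719064  207.86168082] [3.14067193e+00 5.52511653e-04 1.59807964e+00] [-1.10314367 -0.20391249 -0.35404496] 4.2333
```

View pics/s4.png

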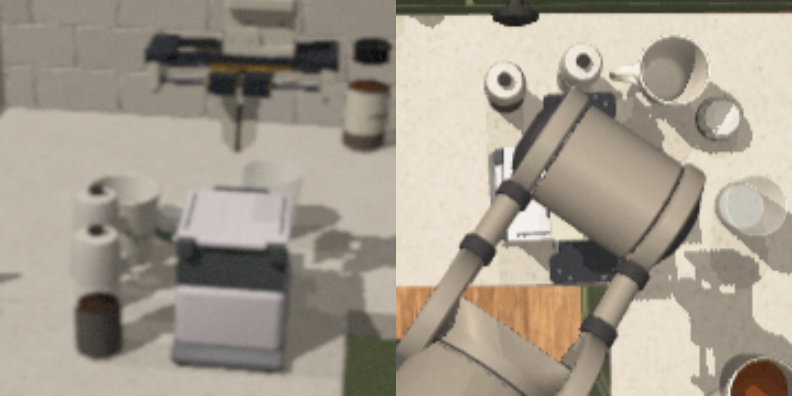

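The lid lies flat: fitted angle about 0.002 rad, height 148.4. Next I go over the paddle, then down to just above it.

{"name": "servo_tool", "arguments": {
  "angular": [
    [0,0,0],
    [0,0,0],
    [0,0,0],
    [0,0,0],
    [0,0,0],
    [0,0,0],
    [0,0,0],
    [0,0,0],
    [0,0,0],
    [0,0,0]
  ],
  "slide": [
    [1,-25,0],
    [2,-55,0],
    [3,-85,0],
    [4,-104,0],
    [4,-104,-25],
    [4,-104,-50],
    [4,-104,-75],
    [4,-104,-100],
    [4,-104,-108],
    [4,-104,-108]
  ],
  "grip": [-1,-1,-1,-1,-1,-1,-1,-1,-1,-1]
}}

```text
time: 5.07
tool_pos: [499.0, -348.2, 96.2]
tcp_rot: [-3.137, -0.005, 1.598]
contact_force: [-0.8, -0.3, 0.4]
grip_width: 0.4
```

```bash
python3 - <<'E'
from plant import bot
from h import *
c=bot.capture("side");a=c["img"];c2=bot.capture("top")
cv2.imwrite("pics/s5.png",np.hstack([cv2.resize(a[60:240,200:380],None,fx=2.2,fy=2.2),cv2.resize(c2["img"][150:330,200:380],None,fx=2.2,fy=2.2)]))
o=bot.get_obs();print(o["tool_pos"],o["tcp_rot"],o["contact_force"],o["time"])
E
```

```text
[ 500.84020951 -349.72175706   99.95573025] [ 3.14156469e+00 -1.51191899e-05  1.59807298e+00] [ 0.42426657 -0.32725156  0.14497695] 5.1667
```

View pics/s5.png

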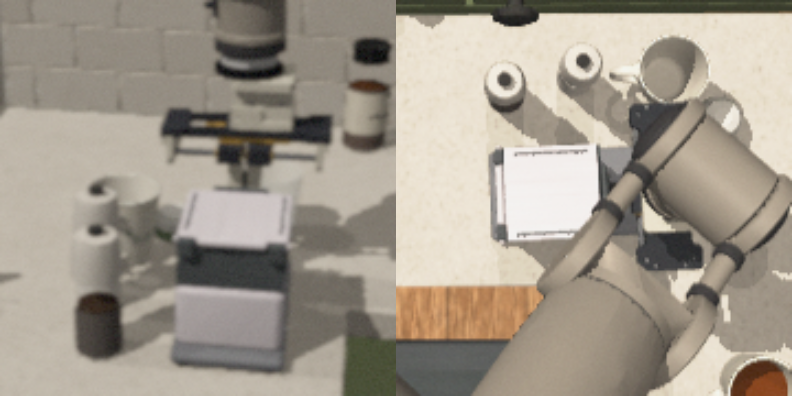

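The arm is above the plate and the lid is still flat. Now I go down slowly to find contact.

{"name": "servo_tool", "arguments": {
  "angular": [
    [0,0,0],
    [0,0,0],
    [0,0,0],
    [0,0,0],
    [0,0,0],
    [0,0,0],
    [0,0,0],
    [0,0,0]
  ],
  "slide": [
    [0,0,-3],
    [0,0,-6],
    [0,0,-8],
    [0,0,-10],
    [0,0,-12],
    [0,0,-14],
    [0,0,-14],
    [0,0,-14]
  ],
  "grip": [-1,-1,-1,-1,-1,-1,-1,-1]
}}

```text
time: 5.83
tool_pos: [500.8, -349.9, 86.2]
tcp_rot: [3.141, 0.001, 1.598]
contact_force: [0.0, -0.0, 3.7]
grip_width: 0.3
```

Contact force is 3.7 N at z=86.2, as the spring data predict. Next I press on to about 75.

{"name": "servo_tool", "arguments": {
  "angular": [
    [0,0,0],
    [0,0,0],
    [0,0,0],
    [0,0,0],
    [0,0,0],
    [0,0,0],
    [0,0,0],
    [0,0,0],
    [0,0,0]
  ],
  "slide": [
    [0,0,-2],
    [0,0,-4],
    [0,0,-6],
    [0,0,-8],
    [0,0,-9],
    [0,0,-10],
    [0,0,-11],
    [0,0,-11],
    [0,0,-11]
  ],
  "grip": [-1,-1,-1,-1,-1,-1,-1,-1,-1]
}}

```text
time: 6.58
tool_pos: [500.9, -349.5, 75.6]
tcp_rot: [3.141, 0.0, 1.598]
contact_force: [-1.9, 2.0, 9.2]
grip_width: 0.1
```

```bash
python3 - <<'E'
from plant import bot
from h import *
c=bot.capture("side");a=c["img"];c2=bot.capture("top")
cv2.imwrite("pics/s6.png",np.hstack([cv2.resize(a[60:240,200:380],None,fx=2.2,fy=2.2),cv2.resize(c2["img"][150:330,200:380],None,fx=2.2,fy=2.2)]))
P=cloud(c).reshape(-1,3)
l=P[np.all((P>[445,-265,140])&(P<[545,-165,157]),1)]
print(np.polyfit(l[:,1],l[:,2],1),np.median(l[:,2]))
o=bot.get_obs();print(o["tool_pos"],o["tcp_rot"],o["contact_force"],o["time"])
E
```

```text
[-5.99206313e-04  1.48208812e+02] 148.31462189180866
[ 500.90687705 -349.44463455   75.66128688] [3.14072870e+00 1.17800879e-04 1.59802081e+00] [-1.95596743  1.81981359  9.05559505] 6.6833
```

View pics/s6.png

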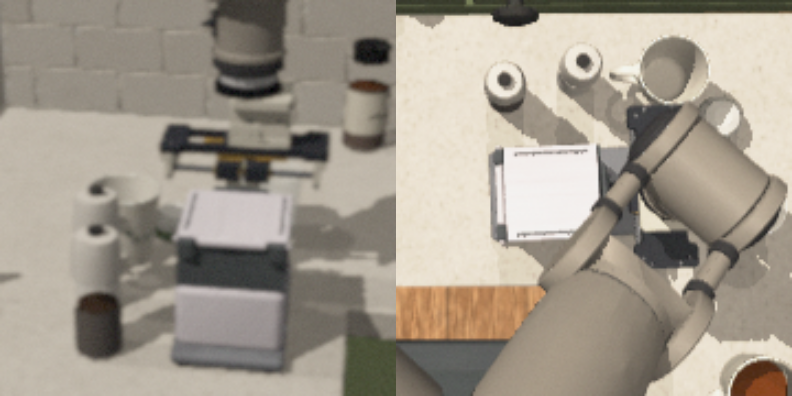

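The lid is still flat. Under tilt the plate touches the finger's +y edge, about 50 mm from the pivot, so z=75.6 with 9 N implies about 0.25 rad. I ease up 1.5 mm to centre it, then hold for more than 3 s.

{"name": "servo_tool", "arguments": {
  "angular": [
    [0,0,0],
    [0,0,0],
    [0,0,0],
    [0,0,0],
    [0,0,0],
    [0,0,0],
    [0,0,0],
    [0,0,0],
    [0,0,0],
    [0,0,0]
  ],
  "slide": [
    [0,0,0.5],
    [0,0,1],
    [0,0,1.5],
    [0,0,1.5],
    [0,0,1.5],
    [0,0,1.5],
    [0,0,1.5],
    [0,0,1.5],
    [0,0,1.5],
    [0,0,1.5]
  ],
  "grip": [-1,-1,-1,-1,-1,-1,-1,-1,-1,-1]
}}

```text
time: 7.52
tool_pos: [500.9, -349.6, 77.2]
tcp_rot: [3.141, 0.0, 1.598]
contact_force: [-1.1, 1.2, 9.5]
grip_width: 0.5
```

{"name": "servo_tool", "arguments": {
  "angular": [
    [0,0,0],
    [0,0,0],
    [0,0,0],
    [0,0,0],
    [0,0,0],
    [0,0,0],
    [0,0,0],
    [0,0,0],
    [0,0,0],
    [0,0,0]
  ],
  "slide": [
    [0,0,0],
    [0,0,0],
    [0,0,0],
    [0,0,0],
    [0,0,0],
    [0,0,0],
    [0,0,0],
    [0,0,0],
    [0,0,0],
    [0,0,0]
  ],
  "grip": [-1,-1,-1,-1,-1,-1,-1,-1,-1,-1]
}}

```text
time: 8.35
tool_pos: [500.9, -349.6, 77.2]
tcp_rot: [3.141, 0.001, 1.598]
contact_force: [-1.1, 1.7, 8.3]
grip_width: 0.3
```

{"name": "servo_tool", "arguments": {
  "angular": [
    [0,0,0],
    [0,0,0],
    [0,0,0],
    [0,0,0],
    [0,0,0],
    [0,0,0],
    [0,0,0],
    [0,0,0],
    [0,0,0],
    [0,0,0]
  ],
  "slide": [
    [0,0,0],
    [0,0,0],
    [0,0,0],
    [0,0,0],
    [0,0,0],
    [0,0,0],
    [0,0,0],
    [0,0,0],
    [0,0,0],
    [0,0,0]
  ],
  "grip": [-1,-1,-1,-1,-1,-1,-1,-1,-1,-1]
}}

```text
time: 9.18
tool_pos: [500.9, -349.6, 77.2]
tcp_rot: [3.141, 0.0, 1.598]
contact_force: [-2.1, 1.4, 8.8]
grip_width: 0.7
```

{"name": "servo_tool", "arguments": {
  "angular": [
    [0,0,0],
    [0,0,0],
    [0,0,0],
    [0,0,0],
    [0,0,0],
    [0,0,0],
    [0,0,0],
    [0,0,0],
    [0,0,0],
    [0,0,0]
  ],
  "slide": [
    [0,0,0],
    [0,0,0],
    [0,0,0],
    [0,0,0],
    [0,0,0],
    [0,0,0],
    [0,0,0],
    [0,0,0],
    [0,0,0],
    [0,0,0]
  ],
  "grip": [-1,-1,-1,-1,-1,-1,-1,-1,-1,-1]
}}

```text
time: 10.02
tool_pos: [500.9, -349.6, 77.2]
tcp_rot: [3.141, 0.0, 1.598]
contact_force: [-0.8, 1.8, 8.7]
grip_width: 0.8
```

{"name": "servo_tool", "arguments": {
  "angular": [
    [0,0,0],
    [0,0,0],
    [0,0,0],
    [0,0,0],
    [0,0,0],
    [0,0,0],
    [0,0,0],
    [0,0,0],
    [0,0,0],
    [0,0,0]
  ],
  "slide": [
    [0,0,0],
    [0,0,0],
    [0,0,0],
    [0,0,0],
    [0,0,0],
    [0,0,0],
    [0,0,0],
    [0,0,0],
    [0,0,0],
    [0,0,0]
  ],
  "grip": [-1,-1,-1,-1,-1,-1,-1,-1,-1,-1]
}}

```text
time: 10.85
tool_pos: [500.9, -349.6, 77.2]
tcp_rot: [3.141, 0.0, 1.598]
contact_force: [-1.7, 1.4, 9.3]
grip_width: 0.2
```

```bash
python3 - <<'E'
from plant import bot
from h import *
c=bot.capture("side");a=c["img"];c2=bot.capture("top")
cv2.imwrite("pics/s7.png",np.hstack([cv2.resize(a[60:240,200:380],None,fx=2.2,fy=2.2),cv2.resize(c2["img"][150:330,200:380],None,fx=2.2,fy=2.2)]))
P=cloud(c).reshape(-1,3)
l=P[np.all((P>[445,-265,140])&(P<[545,-165,157]),1)]
print(np.polyfit(l[:,1],l[:,2],1),np.median(l[:,2]))
X=cloud(c2).reshape(-1,3); q=X[np.all((X>[470,-385,30])&(X<[545,-300,110]),1)]
print(len(q)); print(q[::max(1,len(q)//15)].round(0))
o=bot.get_obs();print(o["tool_pos"],o["contact_force"],o["dq"],o["time"])
E
```

```text
[1.10730799e-03 1.48560765e+02] 148.30757117492345
4
[[ 507. -301.   87.]
 [ 506. -304.   88.]
 [ 504. -301.   87.]
 [ 501. -301.   86.]]
[ 500.93859244 -349.6234057    77.16977785] [-0.858333    1.56417897  8.83130157] [ 0.00055551 -0.00039259  0.00032733 -0.00133572 -0.00060001 -0.00098848] 10.95
```

View pics/s7.png

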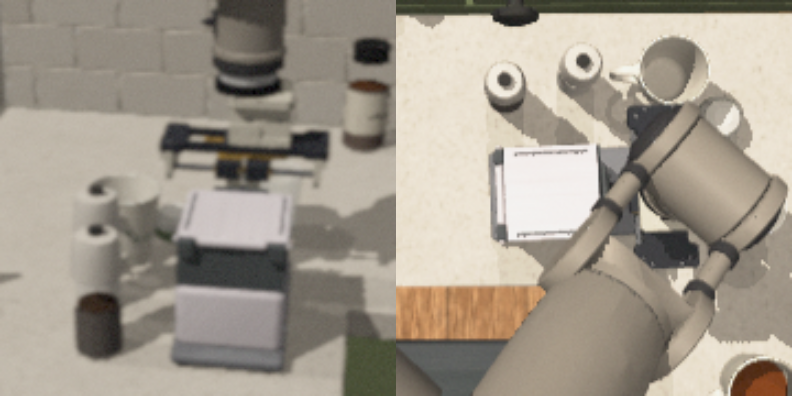

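I held at z=77.2 for more than 3.5 s at a steady 8 to 9 N, which is about 0.2 to 0.25 rad. The lid is flat, the arm is at rest and nothing else has moved, so I hand in.

```bash
python3 - <<'E'
from plant import bot
print(bot.close_job())
o=bot.get_obs();print(o["tool_pos"],o["contact_force"],o["time"])
E
```

```text
the job is handed in; nothing more can be done
None
the job is handed in; nothing more can be done
```

I swung the lid shut, then pressed the paddle to about half-way and held it there for about 4 s. I handed the job in at about 11 s with the arm still pressing.

- **Lid:** it was shut before the paddle was touched. Its upper face measures flat to within about 0.002 rad at 148.3 mm, both before and during the press.
- **Paddle:** at the end the tool stood still at z = 77.2 mm with about 8.8 N. The tool height gives about 0.22 rad and the force about 0.25 rad. The two differ slightly, but both are inside 0.14–0.30.
- **Lowest point:** the lowest height recorded was 75.6 mm, about 0.25 rad, before I eased up 1.5 mm. The force did not drop after easing up, which I put down to friction and sensor noise.
- **Not checked:** the gripper hid the pointer and the half mark, so I could not confirm the half-way position by sight.
- **Other things:** none appeared to have moved in the last pictures, judged by eye. The egg timer and the tumbler were partly or wholly hidden by the arm.

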